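# Find the hidden notch of a child-safe vanity cubby and open its gate

## Task

Open the child-safe cubby on the vanity: turn its unmarked round knob clockwise until you feel the resistance dip as it drops into the hidden notch, let go of it there, and then swing the gate wide open until it stands about square to the front. Never strain the gate against a latch that has not let go, and leave the toiletries around it where they stand.

Things in the scene. Friction and masses are not known exactly. Their poses are not given: they have to be found in the camera images.
- cubby: Cubby of frosted acrylic with a pale marble top, 140 mm deep (its x), 204 mm wide (its y), 150 mm high, fixed to the vanity. Origin: middle of its underside; its front with the gate faces its own -x, z is up. Nothing stands on its top but the knob.
- knob_grip (a point): On the knob's axis at mid gripping height, 172 mm above the vanity, 22 mm above the cubby's top, by the top's front right corner (34 mm in front of the cubby's centre, 58 mm to its -y). Axes as the cubby's. Round nickel knob, 56 mm across, 156 to 184 mm above the vanity, finely fluted all round and unmarked, on an upright axis over a flat 56 mm rose; grip it from above at any yaw.
- knob (a joint): Knob angle in rad, growing clockwise seen from above; end stops at -0.05 and 4.0. Starts at 0 to 0.1; the hidden notch lies 0.5 to 2.3 rad on, elsewhere each time. Turning takes a steady 0.04 to 0.08 N m; over some 0.13 rad before the notch this dips and reverses to -0.05 to -0.2, just past it resists with 0.15 to 0.4. Let go within 0.06 rad of the notch it settles in it, gate free; over 0.15 rad off it is latched.
- gate (a joint): Angle of the gate in rad: 0 shut, growing to 1.9 as its right-hand (-y) end swings out towards the cubby's front. A light hinge with slight friction (0.03 N m): the gate stays where it is left. While latched it has about 0.01 rad of play.
- gate_hinge (a point): Upright hinge axis of the gate at the cubby's front left edge (69 mm in front of the cubby's centre, 97 mm to its +y), 70 mm above the vanity. Its axes are those of the cubby.
- gate_pull (a point): Grip point 132 mm above the vanity on the gate's bar pull: upright round nickel bar, 10 mm thick, from 60 to 155 mm above the vanity, 39.5 mm in front of the hinge axis' plane (36 mm off the gate's face), 172 mm from the hinge along the gate. Stems at 72 and 96 mm height; above 100 mm it is free all round. Axes turn with the gate: y along it towards the hinge, -x outwards.
- latch_hook: Small steel hook inside the gate's upper right part, out of sight, that catches in the knob's cam. Its origin lies on the knob's axis at the vanity's height while the gate is shut, and it moves with the gate. It must not be loaded with more than 20 N.
- pill_case: Nickel pill case, flat rounded box 85 x 48 x 16 mm, lying in front of the cubby. Origin: centre of its underside. Leave it alone.
- lens_case: Clear plastic contact lens case, two round capped wells 32 mm across and 17 mm high side by side, 66 mm long, lying in front of the cubby. Origin: centre of its underside. Leave it alone.
- brush_cup: Pink ceramic cup, 74 mm across and 95 mm high, with makeup brushes standing in it up to about 160 mm, beside the cubby. Origin: centre of its underside. Leave it alone.
- atomizer: Lilac glass atomizer, 62 mm across and 96 mm high, with a nickel spray head, beside the cubby. Origin: centre of its underside. Leave it alone.

How it is judged (in metres and radians):
On the way, in this order (a step that is already met when the one before it is completed fails the run):
1. the knob has been turned clockwise while the gate is still shut (value of joint knob above 0.4 rad and value of joint gate below 0.03 rad), for 0.2 s.
2. the latch has let go and the gate has come ajar (value of joint gate above 0.15 rad), for 0.1 s.
At the end, for the whole second after the job is handed in: The gate stands at rest at least 1.2 rad (about 70 degrees) open, with the toiletries where they were (value of joint gate above 1.2 rad and velocity of joint gate between -0.1 and 0.1 rad/s); the robot touches nothing.
It fails at once if the gate is strained against its latch: more than 20 N on the hook (contact force between latch_hook and anything else above 20 N).
It fails at once if a toiletry is pushed more than 25 mm or tipped over (distance of any of pill_case, lens_case, brush_cup, atomizer from where it was at the start of the episode above 0.025 m or angle between any of brush_cup, atomizer's own z axis and vertical above 0.5 rad).
It also fails if it takes over 72 s, if anything falls off the work surface, if the arm or the gripper's body presses on something with over 40 N, if the wrist force passes 120 N, or if a joint passes its speed limit or range.

## Robot

A 6-joint arm with a two-finger parallel gripper is mounted at the origin on the work surface. World frame = base frame: x ahead of the robot, y to its left, z up, the work surface at z = 0. Lengths are in mm, angles in rad, forces in N, time in s.
With the tool pointing down it reaches from about 350 to 875 mm from the base axis. Payload 4.2 kg.
Tool frame: the origin (TCP) lies at the very end of the fingers, on their centre line; the grasp point (between the pads) lies 19 mm behind it; z points along the fingers, y is the line along which they close (so a half turn about z gives the same grasp; the last joint's range is limited). The gripper opens to 85 mm and grips with 20 to 120 N. Pads are 22 mm wide; open, the fingers measure 114 mm over their backs; the gripper's body (76 mm by 85 mm) begins 54 mm behind the grasp point. The pads swing forward as they close: fully open they stand 13 mm farther back than shut.
Start: joints at [-0.876, 0.385, 0.008, 0, -1.194, -0.259], TCP at [263.847, -566.555, 231.312] pointing down, gripper open.
Joint ranges: [-3.14, 3.14], [-1.21, 2.06], [-1.07, 1.41], [-3.16, 2.05], [-2.99, -0.16], [-3.1, 3.1]. Speed limits (rad/s): [2.79, 2.79, 3.14, 3.14, 3.14, 3.14].

## Interface

Orientations are given as a unit quaternion [x, y, z, w].
In Python, from bench import arm gives the robot as it stands.
- The arm moves only by the tool servo_tool, never from a script. Its argument "rows" is a list that holds one entry, the list of rows, each a list of 7 numbers: the finger opening in mm, from 0 to 85.4, then the shift along the tool's x, y, z in mm, then the turn, a rotation vector about the tool's x, y, z in rad. A call has 1 to 10 rows; each row is the pose to reach, as a shift and turn from the pose commanded when the call began, along the tool's axes at that moment; what a row does not reach only later rows make up. A row lasts 1/8 s, in which the tool goes at most 62.5 mm and 10.7 degrees, less where a joint would pass 70% of its speed; a pose out of reach is approached as far as the arm can. A call with a gripper value outside its range is refused whole. The fingers move at their own pace and stop on an object; the grip force is fixed at half the most. Time passes only in rows, so rows that repeat a pose let the fingers close. It gives the time, the measured TCP pose, the force, the opening and the grip force at its end, in the units of the state.
- arm.read_state(): the state, without advancing time (a new reading comes with each control period).
- arm.get_image(name): name is "scene" or "top" or "wrist"; returns the picture (420x560x3 uint8, red, green, blue); there is no depth.
- arm.camera_params(name): a dict with "intrinsics" (3x3 intrinsics, pixels), "D" ([k1, k2, p1, p2, k3] as OpenCV has them; the pictures are not rectified), "R" (3x3) and "t" (3): a world point X has camera coordinates R X + t. Camera axes: x right, y down, z forward; pixel columns grow to the right and rows downward; lengths in mm; the calibration is good to about 2 mm. A picture is of the moment at which its call begins: read the wrist's pose just before it. camera_params takes no time and is no camera call; for the wrist camera it gives the pose at the moment of the call.
- arm.job_done(): hands the job in; it is judged then, once.
The state is a dict: "clock": time; "joints": joint angles; "joint_vel": joint speeds; "joint_efforts": joint torques, N m; "position": TCP position; "ee_rot": TCP orientation; "contact_force": force on the tool from outside, world axes, zero at the start; "wrist_torque": the same for the moment, N m; "gripper_width": finger opening in mm; "grasp_force": force on a finger pad.
Only numpy, scipy, OpenCV 4.12 (cv2) and the standard library are available. Lean on these libraries where they do the work, as an engineer would, in place of code of your own. Each camera call takes 0.05 s, during which the arm holds its last target. There are 200 camera calls.

## Working session

There is one attempt and no reset: what is moved stays moved. The work goes in short steps, Python scripts to look and compute and a tool call to move; the robot and the scene stay as the last step left them, time stands still between calls to the robot, and variables do not carry over. Pictures are saved under pics/ and viewed, at most 10 in all, crops included, and the job is handed in when it is done.

Besides the shell and the picture viewer there is one more tool, called by a JSON object that holds its "op" and its "data", one argument or row to a line. servo_tool: Moves the arm, as the interface text tells. Its arguments: {"type":"object","properties":{"rows":{"type":"array"}},"required":["rows"]}

```bash
mkdir -p pics; ls
python3 - <<'E'
from bench import arm
import cv2
for n in("scene","top"):
    im=arm.get_image(n); cv2.imwrite(f"pics/{n}0.png",im[:,:,::-1])
    p=arm.camera_params(n); print(n,p)
print(arm.read_state())
E
```

```text
pics
scene {'intrinsics': array([[484.58750848,   0.        , 279.12248089],
       [  0.        , 484.58750848, 209.50982531],
       [  0.        ,   0.        ,   1.        ]]), 'D': array([-0.00106557,  0.        ,  0.        ,  0.        ,  0.        ]), 'R': array([[ 0.47511224,  0.87989606,  0.00716153],
       [ 0.82998176, -0.44542767, -0.33574464],
       [-0.29223044,  0.16546033, -0.94192582]]), 't': array([-230.08781367, -425.5040307 , 1168.65472851])}
top {'intrinsics': array([[463.03076192,   0.        , 281.28529529],
       [  0.        , 463.03076192, 214.92845232],
       [  0.        ,   0.        ,   1.        ]]), 'D': array([-0.11079085,  0.        ,  0.        ,  0.        ,  0.        ]), 'R': array([[-0.02488044, -0.9996827 , -0.00393336],
       [-0.97738672,  0.02515163, -0.20995856],
       [ 0.20999087, -0.00137944, -0.97770237]]), 't': array([-20.6939775 , 594.13167343, 951.4024978 ])}
{'clock': 0.1, 'joints': array([-8.76407395e-01,  3.85466508e-01,  6.72054561e-03, -3.71384236e-04,
       -1.19398347e+00, -2.58605793e-01]), 'joint_vel': array([-8.15397505e-05, -1.58324168e-03,  3.15349910e-03,  9.29764167e-04,
       -6.84933107e-04,  2.62975134e-04]), 'joint_efforts': array([-8.46505372e-04, -3.93320024e+01,  1.88928115e+01,  4.19792980e+00,
       -2.65820490e-03, -1.01260600e-06]), 'position': array([ 263.60313914, -566.10816758,  230.33192817]), 'ee_rot': array([-2.16104548e-01,  9.76369735e-01,  9.38052332e-04, -2.89956997e-04]), 'contact_force': array([-0.05666738, -0.34603561, -0.15232053]), 'wrist_torque': array([-0.01104192, -0.02582908, -0.00682929]), 'grasp_force': 0.0, 'gripper_width': 85.4040908132906}
```

View pics/scene0.png

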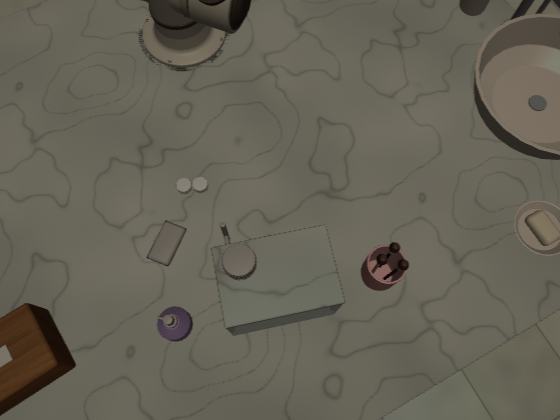

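View pics/top0.png

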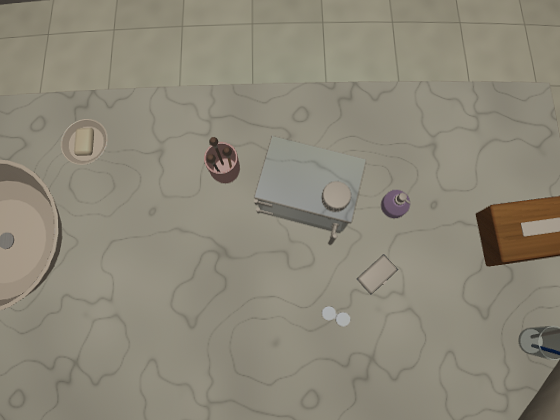

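The scene view shows the cubby top with corners at about (213,246), (327,228), (343,304) and (226,321), the knob at (239,258) and the pull tip at (223,225). In the top view the corners are (273,138), (365,159), (353,222) and (256,201), the knob is at (337,193) and the bar at (334,232). The lens case and pill case are in front, the atomizer is on the right and the brush cup on the left.

```bash
cat > h.py <<'E'
from bench import arm
import cv2, numpy as np
from scipy.optimize import least_squares
from scipy.spatial.transform import Rotation as Ro
def proj(n,X):
    p=arm.camera_params(n); return cv2.projectPoints(np.atleast_2d(np.float64(X)),cv2.Rodrigues(p['R'])[0],p['t'],p['intrinsics'],p['D'])[0][:,0]
def ray(n,uv,z):
    p=arm.camera_params(n); a=cv2.undistortPoints(np.float64([[uv]]),p['intrinsics'],p['D'])[0,0]
    C=-p['R'].T@p['t']; d=p['R'].T@np.r_[a,1]; return C+d*(z-C[2])/d[2]
def toW(q,P):
    c,s=np.cos(q[2]),np.sin(q[2]); P=np.atleast_2d(P); return np.c_[q[0]+c*P[:,0]-s*P[:,1],q[1]+s*P[:,0]+c*P[:,1],P[:,2]]
def st():
    s=arm.read_state(); return s
E
python3 - <<'E'
from h import *
L=[[-70,-102,150],[-70,102,150],[70,102,150],[70,-102,150],[-34,-58,184],[-108.5,-75,155]]
obs={'scene':[(213,246),(327,228),(343,304),(226,321),(239,259),(223,225)],'top':[(353,222),(256,201),(273,138),(365,159),(337,192),(335,227)]}
for ns in (['scene'],['top'],['scene','top']):
    f=lambda q:np.concatenate([(proj(n,toW(q,L))-obs[n]).ravel() for n in ns])
    r=least_squares(f,[700,-100,0],loss='soft_l1'); print(ns,r.x.round(3)); print(r.fun.reshape(-1,2).round(1).tolist())
q=r.x
print(toW(q,L).round(1))
for n,o in {'scene':{'lens':(192,185),'pill':(167,243),'atom':(175,324)},'top':{'lens':(336,316),'pill':(378,274),'atom':(397,204)}}.items():
    for k,v in o.items(): print(n,k,ray(n,v,60 if k=='atom' else 15).round(0))
E
```

```text
['scene'] [ 6.55816e+02 -9.66480e+01 -3.02000e-01]
[[-1.2, 1.2], [0.1, -2.2], [3.1, 0.7], [-1.6, 7.9], [0.1, -1.3], [0.6, -2.4]]
['top'] [ 6.49286e+02 -9.70690e+01 -2.48000e-01]
[[0.2, 0.1], [-2.2, -0.8], [-3.4, -1.4], [0.9, -1.8], [0.1, 4.1], [1.5, 10.3]]
['scene', 'top'] [ 6.55428e+02 -9.78630e+01 -2.92000e-01]
[[-2.2, 2.0], [-1.1, -2.5], [2.6, 0.2], [-1.8, 8.5], [-0.8, -0.8], [-0.7, -1.8], [-1.5, -1.1], [-2.8, -6.2], [-1.1, -5.8], [2.1, -2.3], [-0.7, 2.1], [-1.0, 8.3]]
[[ 559.  -175.4  150. ]
 [ 617.8   20.   150. ]
 [ 751.8  -20.3  150. ]
 [ 693.1 -215.7  150. ]
 [ 606.2 -143.6  184. ]
 [ 529.9 -138.4  155. ]]
scene lens [ 376. -150.   15.]
scene pill [ 467. -248.   15.]
scene atom [ 630. -294.   60.]
top lens [ 372. -151.   15.]
top pill [ 462. -250.   15.]
top atom [ 612. -293.   60.]
```

Run:
```python
import cv2,numpy as np
a=cv2.imread('pics/scene0.png')[210:340,200:350];b=cv2.imread('pics/top0.png')[125:255,240:375]
f=lambda x:cv2.resize(cv2.convertScaleAbs(x,alpha=1.7),(400,round(x.shape[0]*400/x.shape[1])),interpolation=cv2.INTER_CUBIC)
a,b=f(a),f(b);o=np.zeros((390,800,3),np.uint8);o[:a.shape[0],:400]=a;o[:b.shape[0],400:]=b[:390];cv2.imwrite('pics/z.png',o);print(a.shape,b.shape)
```

```text
(347, 400, 3) (385, 400, 3)
```

View pics/z.png

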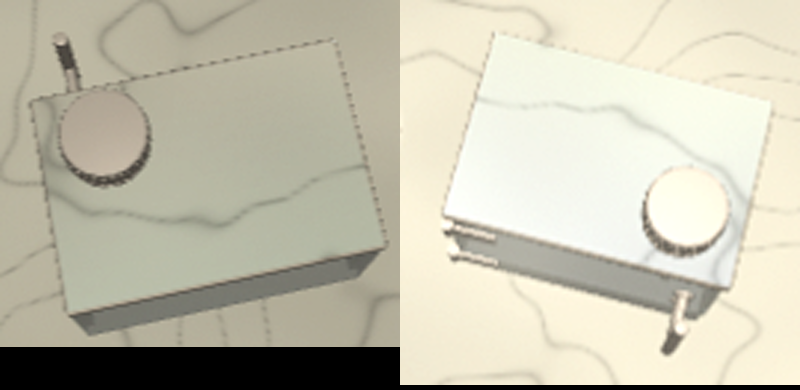

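Run:
```python
from h import *
L=[[-70,-102,150],[-70,102,150],[70,102,150],[70,-102,150],[-34,-58,184],[-108.5,-75,155]]
obs={'scene':[(211.3,247.9),(325.6,225),(344.8,302.3),(225.5,327.4),(239,259.9),(223.3,225)],'top':[(351.7,222.5),(254.8,197.6),(271.7,136.1),(365.2,159.1),(336.9,193.5),(334.8,234.7)]}
for ns in (['scene'],['top'],['scene','top']):
    f=lambda q:np.concatenate([(proj(n,toW(q,L))-obs[n]).ravel() for n in ns])
    r=least_squares(f,[700,-100,0],loss='soft_l1'); print(ns,r.x.round(3)); print(r.fun.reshape(-1,2).round(1).tolist())
    q=r.x; print(toW(q,L)[[4,5]].round(1), toW(q,[-69,97,70]).round(1))
s=st(); R=Ro.from_quat(s['ee_rot']).as_matrix(); print(s['position'],R.round(3))
```

```text
['scene'] [ 6.55334e+02 -9.65800e+01 -2.82000e-01]
[[-0.2, 0.3], [0.4, -0.4], [1.7, 0.8], [-0.1, 2.2], [-0.3, -1.8], [-0.9, -1.6]]
[[ 606.5 -142.8  184. ]
 [ 530.2 -138.4  155. ]] [[616.1  15.8  70. ]]
['top'] [ 6.51522e+02 -9.76840e+01 -2.76000e-01]
[[0.5, -0.4], [-1.3, -0.0], [-0.6, -1.6], [1.5, -1.5], [-0.2, 2.1], [0.2, 2.2]]
[[ 603.  -144.2  184. ]
 [ 526.7 -140.3  155. ]] [[611.6  14.4  70. ]]
['scene', 'top'] [ 6.54347e+02 -9.70540e+01 -2.79000e-01]
[[-0.7, 0.1], [-0.3, -0.9], [1.2, 0.2], [-0.5, 2.0], [-0.9, -2.0], [-1.5, -1.8], [-0.0, -1.6], [-1.7, -1.6], [-0.8, -3.0], [1.2, -2.6], [-0.6, 0.8], [-0.4, 0.9]]
[[ 605.7 -143.4  184. ]
 [ 529.4 -139.2  155. ]] [[614.8  15.2  70. ]]
[ 263.60313914 -566.10816758  230.33192817] [[-0.907 -0.422 -0.001]
 [-0.422  0.907  0.002]
 [ 0.     0.002 -1.   ]]
```

{"op": "servo_tool", "data": {
  "rows": [
    [[85,-488,239,-30,0,0,-1.73],[85,-488,239,-30,0,0,-1.73],[85,-488,239,-30,0,0,-1.73],[85,-488,239,-30,0,0,-1.73],[85,-488,239,-30,0,0,-1.73],[85,-488,239,-30,0,0,-1.73],[85,-488,239,-30,0,0,-1.73],[85,-488,239,-30,0,0,-1.73],[85,-488,239,-30,0,0,-1.73],[85,-488,239,-30,0,0,-1.73]]
  ]
}}

```text
clock: 1.35
position: [606.9, -141.0, 260.1]
ee_rot: [0.885, -0.466, -0.001, 0.0]
contact_force: [0.1, 0.5, 0.2]
gripper_width: 84.8
grasp_force: 0.0
```

Run:
```python
from h import *
im=arm.get_image('wrist')
s=st(); print(s['position'],s['joints'].round(3),s['wrist_torque']); R=Ro.from_quat(s['ee_rot']).as_matrix(); print(R.round(3))
p=proj('wrist',[[605.5,-143.5,184],[529,-139.5,155]]);print(p)
im=im[:,:,::-1].copy()
for u in p: cv2.drawMarker(im,tuple(int(v) for v in u),(0,0,255),0,8,1) if abs(u).max()<1e4 else 0
cv2.imwrite('pics/w1.png',im)
```

```text
[ 606.03862473 -142.07124297  260.18959989] [ 0.029  0.364  0.049 -0.    -1.258  0.571] [ 0.05628063  0.02519715 -0.01461372]
[[ 0.565 -0.825 -0.002]
 [-0.825 -0.565  0.   ]
 [-0.001  0.001 -1.   ]]
[[277.67657174 223.27729086]
 [360.97047857 273.30895608]]
```

View pics/w1.png

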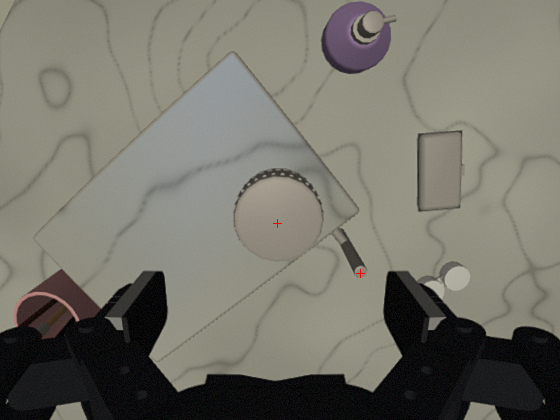

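Run:
```python
from h import *
s=st(); R=Ro.from_quat(s['ee_rot']).as_matrix()
K=ray('wrist',(278,218),184);B=ray('wrist',(361,271),155);print(K,B)
print(R.T@(K-s['position']))
```

```text
[ 607.23808643 -146.37697305  184.        ] [ 530.11455734 -140.94570932  155.        ]
[ 4.32434717  1.34399254 76.18613297]
```

{"op": "servo_tool", "data": {
  "rows": [
    [[85,4,1,50,0,0,0],[85,4,1,90,0,0,0],[85,4,1,106,0,0,0],[85,4,1,106,0,0,0],[60,4,1,106,0,0,0],[60,4,1,106,0,0,0],[60,4,1,106,0,0,0]]
  ]
}}

```text
clock: 2.28
position: [607.2, -147.8, 156.4]
ee_rot: [0.883, -0.469, 0.001, -0.0]
contact_force: [1.3, 0.6, 0.0]
gripper_width: 60.1
grasp_force: 0.0
```

Run:
```python
from h import *
s=st();print(s['position'],s['contact_force'],s['wrist_torque'],s['gripper_width'],s['grasp_force'])
```

```text
[ 607.21854231 -147.78063299  156.42863613] [1.320126   0.57533803 0.00281406] [-0.0787809   0.00316322 -0.02498444] 60.148534657653066 0.0
```

{"op": "servo_tool", "data": {
  "rows": [
    [[50,0,0,0,0,0,0],[50,0,0,0,0,0,0],[50,0,0,0,0,0,0],[50,0,0,0,0,0,0]]
  ]
}}

```text
clock: 2.78
position: [608.9, -147.0, 157.3]
ee_rot: [0.884, -0.468, 0.003, -0.001]
contact_force: [1.7, 5.5, 5.7]
gripper_width: 54.4
grasp_force: 63.7
```

```bash
cat > r.py <<'E'
from h import *
s=st();R=Ro.from_quat(s['ee_rot']).as_matrix()
y=np.arctan2(R[1,1],R[0,1])%np.pi
print(round(s['clock'],2),'pos',s['position'].round(1),'yaw',round(y,3),'F',s['contact_force'].round(1),'T',s['wrist_torque'].round(3),'w',round(s['gripper_width'],1),'g',round(s['grasp_force'],1),'j6',round(s['joints'][5],3),'e6',round(s['joint_efforts'][5],3),'v',abs(s['joint_vel']).max().round(3))
E
python3 r.py
```

```text
2.77 pos [ 608.9 -147.   157.3] yaw 0.596 F [1.7 5.5 5.7] T [ 1.392 -0.674 -0.003] w 54.4 g 63.7 j6 0.575 e6 0.022 v 0.001
```

{"op": "servo_tool", "data": {
  "rows": [
    [[50,0,0,0,0,0,0.1],[50,0,0,0,0,0,0.2],[50,0,0,0,0,0,0.3],[50,0,0,0,0,0,0.3]]
  ]
}}

```text
clock: 3.28
position: [608.3, -147.2, 157.2]
ee_rot: [0.804, -0.595, 0.002, -0.001]
contact_force: [1.1, 3.6, 6.6]
gripper_width: 54.4
grasp_force: 63.7
```

```bash
python3 r.py
```

```text
3.27 pos [ 608.3 -147.2  157.2] yaw 0.296 F [1.1 3.6 6.6] T [ 1.282 -0.365  0.084] w 54.4 g 63.7 j6 0.275 e6 -0.208 v 0.023
```

{"op": "servo_tool", "data": {
  "rows": [
    [[50,0,0,0,0,0,0.06],[50,0,0,0,0,0,0.06]]
  ]
}}

```text
clock: 3.52
position: [608.3, -147.3, 157.3]
ee_rot: [0.785, -0.619, 0.002, -0.001]
contact_force: [2.5, 2.2, 5.9]
gripper_width: 54.6
grasp_force: 63.6
```

```bash
python3 r.py
```

```text
3.52 pos [ 608.3 -147.3  157.3] yaw 0.235 F [2.5 2.2 5.9] T [ 0.798 -0.525 -0.04 ] w 54.6 g 63.6 j6 0.215 e6 -0.008 v 0.013
```

{"op": "servo_tool", "data": {
  "rows": [
    [[50,0,0,0,0,0,0.03],[50,0,0,0,0,0,0.06]]
  ]
}}

```text
clock: 3.78
position: [608.1, -147.3, 157.2]
ee_rot: [0.766, -0.643, 0.002, -0.001]
contact_force: [3.4, 2.2, 4.1]
gripper_width: 54.4
grasp_force: 63.5
```

```bash
python3 r.py
```

```text
3.77 pos [ 608.1 -147.3  157.2] yaw 0.175 F [3.4 2.2 4.1] T [ 0.676 -0.674  0.014] w 54.4 g 63.5 j6 0.154 e6 0.106 v 0.238
```

{"op": "servo_tool", "data": {
  "rows": [
    [[50,0,0,0,0,0,0.03],[50,0,0,0,0,0,0.06]]
  ]
}}

```text
clock: 4.03
position: [608.0, -147.3, 157.2]
ee_rot: [0.747, -0.665, 0.001, -0.001]
contact_force: [1.6, 2.3, 5.8]
gripper_width: 54.2
grasp_force: 63.6
```

```bash
python3 r.py
```

```text
4.03 pos [ 608.  -147.3  157.2] yaw 0.115 F [1.6 2.3 5.8] T [ 0.738 -0.675  0.048] w 54.2 g 63.6 j6 0.094 e6 0.093 v 0.236
```

{"op": "servo_tool", "data": {
  "rows": [
    [[50,0,0,0,0,0,0.03],[50,0,0,0,0,0,0.06]]
  ]
}}

```text
clock: 4.28
position: [607.9, -147.3, 157.3]
ee_rot: [0.726, -0.687, 0.001, -0.001]
contact_force: [1.8, 3.5, 5.1]
gripper_width: 54.3
grasp_force: 63.5
```

```bash
python3 r.py
```

```text
4.28 pos [ 607.9 -147.3  157.3] yaw 0.055 F [1.8 3.5 5.1] T [ 0.691 -0.564  0.045] w 54.3 g 63.5 j6 0.034 e6 0.102 v 0.24
```

{"op": "servo_tool", "data": {
  "rows": [
    [[50,0,0,0,0,0,0.03],[50,0,0,0,0,0,0.06]]
  ]
}}

```text
clock: 4.53
position: [607.8, -147.4, 157.2]
ee_rot: [-0.705, 0.709, -0.001, 0.001]
contact_force: [1.3, 3.9, 4.4]
gripper_width: 54.3
grasp_force: 63.5
```

```bash
python3 r.py
```

```text
4.53 pos [ 607.8 -147.4  157.2] yaw 3.137 F [1.3 3.9 4.4] T [ 0.614 -0.443  0.044] w 54.3 g 63.5 j6 -0.026 e6 0.1 v 0.237
```

{"op": "servo_tool", "data": {
  "rows": [
    [[50,0,0,0,0,0,0.03],[50,0,0,0,0,0,0.06]]
  ]
}}

```text
clock: 4.78
position: [607.7, -147.4, 157.2]
ee_rot: [-0.684, 0.73, -0.001, 0.001]
contact_force: [1.4, 3.1, 5.2]
gripper_width: 54.3
grasp_force: 63.6
```

```bash
python3 r.py
```

```text
4.78 pos [ 607.7 -147.4  157.2] yaw 3.077 F [1.4 3.1 5.2] T [ 0.698 -0.366  0.005] w 54.3 g 63.6 j6 -0.086 e6 0.097 v 0.238
```

{"op": "servo_tool", "data": {
  "rows": [
    [[50,0,0,0,0,0,0.03],[50,0,0,0,0,0,0.06]]
  ]
}}

```text
clock: 5.03
position: [607.5, -147.3, 157.2]
ee_rot: [-0.662, 0.75, -0.001, 0.001]
contact_force: [0.6, 2.9, 6.9]
gripper_width: 54.5
grasp_force: 63.7
```

```bash
python3 r.py
```

```text
5.03 pos [ 607.5 -147.3  157.2] yaw 3.017 F [0.6 2.9 6.9] T [ 0.681 -0.392  0.075] w 54.5 g 63.7 j6 -0.146 e6 0.083 v 0.238
```

{"op": "servo_tool", "data": {
  "rows": [
    [[50,0,0,0,0,0,0.03],[50,0,0,0,0,0,0.06]]
  ]
}}

```text
clock: 5.28
position: [607.4, -147.3, 157.2]
ee_rot: [-0.639, 0.769, -0.001, 0.001]
contact_force: [-4.2, 6.6, 8.8]
gripper_width: 54.5
grasp_force: 64.1
```

```bash
python3 r.py
```

```text
5.28 pos [ 607.4 -147.3  157.2] yaw 2.957 F [-4.2  6.6  8.8] T [1.42  0.252 0.132] w 54.5 g 64.1 j6 -0.206 e6 0.062 v 0.239
```

{"op": "servo_tool", "data": {
  "rows": [
    [[50,0,0,0,0,0,0.03],[50,0,0,0,0,0,0.06]]
  ]
}}

```text
clock: 5.52
position: [607.3, -147.4, 157.2]
ee_rot: [-0.615, 0.788, -0.001, 0.001]
contact_force: [-4.8, 5.8, 8.5]
gripper_width: 54.2
grasp_force: 64.0
```

```bash
python3 r.py
```

```text
5.53 pos [ 607.3 -147.4  157.2] yaw 2.897 F [-4.8  5.8  8.5] T [1.797 0.784 0.097] w 54.2 g 64.0 j6 -0.266 e6 0.127 v 0.235
```

{"op": "servo_tool", "data": {
  "rows": [
    [[50,0,0,0,0,0,0.03],[50,0,0,0,0,0,0.06]]
  ]
}}

```text
clock: 5.78
position: [607.2, -147.3, 157.2]
ee_rot: [-0.591, 0.806, -0.001, 0.001]
contact_force: [-0.9, 4.3, 7.4]
gripper_width: 54.3
grasp_force: 63.9
```

```bash
python3 r.py
```

```text
5.78 pos [ 607.2 -147.3  157.2] yaw 2.837 F [-0.9  4.3  7.4] T [ 0.728 -0.041  0.098] w 54.3 g 63.9 j6 -0.326 e6 0.07 v 0.236
```

{"op": "servo_tool", "data": {
  "rows": [
    [[50,0,0,0,0,0,0.03],[50,0,0,0,0,0,0.06]]
  ]
}}

```text
clock: 6.02
position: [607.0, -147.3, 157.2]
ee_rot: [-0.567, 0.824, -0.0, 0.001]
contact_force: [-3.7, 6.6, 9.5]
gripper_width: 53.9
grasp_force: 64.3
```

```bash
python3 r.py
```

```text
6.03 pos [ 607.  -147.3  157.2] yaw 2.777 F [-3.7  6.6  9.5] T [1.783 0.678 0.145] w 53.9 g 64.3 j6 -0.386 e6 0.081 v 0.235
```

{"op": "servo_tool", "data": {
  "rows": [
    [[50,0,0,0,0,0,0.03],[50,0,0,0,0,0,0.06]]
  ]
}}

```text
clock: 6.28
position: [606.9, -147.2, 157.2]
ee_rot: [-0.542, 0.84, -0.0, 0.001]
contact_force: [-4.3, 7.0, 9.9]
gripper_width: 54.5
grasp_force: 64.2
```

```bash
python3 r.py
```

```text
6.28 pos [ 606.9 -147.2  157.2] yaw 2.717 F [-4.3  7.   9.9] T [1.665 0.513 0.136] w 54.5 g 64.2 j6 -0.446 e6 0.055 v 0.237
```

{"op": "servo_tool", "data": {
  "rows": [
    [[50,0,0,0,0,0,0.03],[50,0,0,0,0,0,0.06]]
  ]
}}

```text
clock: 6.52
position: [607.0, -147.2, 157.2]
ee_rot: [-0.517, 0.856, -0.0, 0.001]
contact_force: [-2.9, 4.6, 8.3]
gripper_width: 54.1
grasp_force: 63.9
```

```bash
python3 r.py
```

```text
6.53 pos [ 607.  -147.2  157.2] yaw 2.657 F [-2.9  4.6  8.3] T [1.242 0.392 0.047] w 54.1 g 63.9 j6 -0.506 e6 0.134 v 0.238
```

{"op": "servo_tool", "data": {
  "rows": [
    [[50,0,0,0,0,0,0.03],[50,0,0,0,0,0,0.06]]
  ]
}}

```text
clock: 6.78
position: [606.8, -147.2, 157.2]
ee_rot: [-0.491, 0.871, -0.0, 0.001]
contact_force: [-2.6, 4.9, 7.9]
gripper_width: 54.4
grasp_force: 63.9
```

```bash
python3 r.py
```

```text
6.78 pos [ 606.8 -147.2  157.2] yaw 2.597 F [-2.6  4.9  7.9] T [ 1.171  0.527 -0.047] w 54.4 g 63.9 j6 -0.566 e6 0.178 v 0.243
```

{"op": "servo_tool", "data": {
  "rows": [
    [[50,0,0,0,0,0,0.03],[50,0,0,0,0,0,0.06]]
  ]
}}

```text
clock: 7.02
position: [606.6, -147.1, 157.2]
ee_rot: [-0.464, 0.886, -0.0, 0.0]
contact_force: [-3.2, 5.7, 8.6]
gripper_width: 54.2
grasp_force: 64.1
```

```bash
python3 r.py
```

```text
7.03 pos [ 606.6 -147.1  157.2] yaw 2.537 F [-3.2  5.7  8.6] T [1.006 0.166 0.057] w 54.2 g 64.1 j6 -0.626 e6 0.058 v 0.236
```

{"op": "servo_tool", "data": {
  "rows": [
    [[50,0,0,0,0,0,0.03],[50,0,0,0,0,0,0.06]]
  ]
}}

```text
clock: 7.28
position: [606.6, -147.1, 157.2]
ee_rot: [-0.438, 0.899, -0.0, 0.0]
contact_force: [-4.4, 6.1, 8.6]
gripper_width: 54.7
grasp_force: 64.0
```

```bash
python3 r.py
```

```text
7.28 pos [ 606.6 -147.1  157.2] yaw 2.477 F [-4.4  6.1  8.6] T [1.391 0.499 0.006] w 54.7 g 64.0 j6 -0.686 e6 0.159 v 0.238
```

{"op": "servo_tool", "data": {
  "rows": [
    [[50,0,0,0,0,0,0.03],[50,0,0,0,0,0,0.06]]
  ]
}}

```text
clock: 7.52
position: [606.5, -147.0, 157.2]
ee_rot: [-0.411, 0.912, -0.0, 0.0]
contact_force: [-3.0, 4.7, 6.7]
gripper_width: 54.4
grasp_force: 63.8
```

```bash
python3 r.py
```

```text
7.53 pos [ 606.5 -147.   157.2] yaw 2.417 F [-3.   4.7  6.7] T [0.959 0.469 0.012] w 54.4 g 63.8 j6 -0.746 e6 0.108 v 0.239
```

{"op": "servo_tool", "data": {
  "rows": [
    [[50,0,0,0,0,0,0.03],[50,0,0,0,0,0,0.06]]
  ]
}}

```text
clock: 7.78
position: [606.4, -147.0, 157.2]
ee_rot: [-0.383, 0.924, 0.0, 0.0]
contact_force: [-4.2, 6.4, 8.6]
gripper_width: 54.0
grasp_force: 64.0
```

```bash
python3 r.py
```

```text
7.78 pos [ 606.4 -147.   157.2] yaw 2.357 F [-4.2  6.4  8.6] T [ 1.464  0.7   -0.   ] w 54.0 g 64.0 j6 -0.806 e6 0.15 v 0.239
```

{"op": "servo_tool", "data": {
  "rows": [
    [[50,0,0,0,0,0,0.03],[50,0,0,0,0,0,0.06]]
  ]
}}

```text
clock: 8.02
position: [606.3, -146.8, 157.2]
ee_rot: [-0.355, 0.935, 0.0, 0.0]
contact_force: [-3.1, 6.1, 8.1]
gripper_width: 53.9
grasp_force: 63.8
```

```bash
python3 r.py
```

```text
8.03 pos [ 606.3 -146.8  157.2] yaw 2.297 F [-3.1  6.1  8.1] T [ 1.076  0.568 -0.005] w 53.9 g 63.8 j6 -0.866 e6 0.096 v 0.236
```

{"op": "servo_tool", "data": {
  "rows": [
    [[50,0,0,0,0,0,0.03],[50,0,0,0,0,0,0.06]]
  ]
}}

```text
clock: 8.28
position: [606.2, -146.8, 157.2]
ee_rot: [-0.327, 0.945, 0.0, -0.0]
contact_force: [-2.9, 6.2, 8.2]
gripper_width: 54.2
grasp_force: 64.0
```

```bash
python3 r.py
```

```text
8.28 pos [ 606.2 -146.8  157.2] yaw 2.237 F [-2.9  6.2  8.2] T [1.351 0.596 0.012] w 54.2 g 64.0 j6 -0.926 e6 0.123 v 0.24
```

{"op": "servo_tool", "data": {
  "rows": [
    [[50,0,0,0,0,0,0.03],[50,0,0,0,0,0,0.06]]
  ]
}}

```text
clock: 8.52
position: [606.2, -146.7, 157.2]
ee_rot: [-0.298, 0.954, 0.0, -0.0]
contact_force: [-3.0, 7.4, 9.6]
gripper_width: 54.5
grasp_force: 64.0
```

```bash
python3 r.py
```

```text
8.53 pos [ 606.2 -146.7  157.2] yaw 2.177 F [-3.   7.4  9.6] T [1.538 0.952 0.031] w 54.5 g 64.0 j6 -0.986 e6 0.157 v 0.239
```

{"op": "servo_tool", "data": {
  "rows": [
    [[50,0,0,0,0,0,0.03],[50,0,0,0,0,0,0.06]]
  ]
}}

```text
clock: 8.78
position: [606.1, -146.6, 157.2]
ee_rot: [-0.27, 0.963, 0.0, -0.0]
contact_force: [-3.9, 7.4, 9.7]
gripper_width: 54.5
grasp_force: 64.1
```

```bash
python3 r.py
```

```text
8.78 pos [ 606.1 -146.6  157.2] yaw 2.117 F [-3.9  7.4  9.7] T [1.663 0.956 0.019] w 54.5 g 64.1 j6 -1.046 e6 0.169 v 0.24
```

{"op": "servo_tool", "data": {
  "rows": [
    [[50,0,0,0,0,0,0.03],[50,0,0,0,0,0,0.06]]
  ]
}}

```text
clock: 9.02
position: [606.0, -146.6, 157.2]
ee_rot: [-0.241, 0.971, 0.0, -0.0]
contact_force: [-4.0, 8.3, 9.2]
gripper_width: 54.3
grasp_force: 64.1
```

```bash
python3 r.py
```

```text
9.03 pos [ 606.  -146.6  157.2] yaw 2.057 F [-4.   8.3  9.2] T [1.511 0.87  0.016] w 54.3 g 64.1 j6 -1.106 e6 0.144 v 0.243
```

{"op": "servo_tool", "data": {
  "rows": [
    [[50,0,0,0,0,0,0.03],[50,0,0,0,0,0,0.06]]
  ]
}}

```text
clock: 9.28
position: [605.9, -146.4, 157.2]
ee_rot: [-0.212, 0.977, 0.0, -0.001]
contact_force: [-5.8, 10.0, 10.7]
gripper_width: 54.2
grasp_force: 64.3
```

```bash
python3 r.py
```

```text
9.28 pos [ 605.9 -146.4  157.2] yaw 1.997 F [-5.8 10.  10.7] T [1.674 0.986 0.078] w 54.2 g 64.3 j6 -1.166 e6 0.04 v 0.236
```

{"op": "servo_tool", "data": {
  "rows": [
    [[50,0,0,0,0,0,0.03],[50,0,0,0,0,0,0.06]]
  ]
}}

```text
clock: 9.52
position: [606.0, -146.3, 157.2]
ee_rot: [-0.182, 0.983, 0.001, -0.0]
contact_force: [-5.4, 9.1, 10.8]
gripper_width: 54.5
grasp_force: 64.2
```

```bash
python3 r.py
```

```text
9.53 pos [ 606.  -146.3  157.2] yaw 1.937 F [-5.4  9.1 10.8] T [1.919 1.106 0.047] w 54.5 g 64.2 j6 -1.226 e6 0.078 v 0.234
```

{"op": "servo_tool", "data": {
  "rows": [
    [[50,0,0,0,0,0,0.03],[50,0,0,0,0,0,0.06]]
  ]
}}

```text
clock: 9.78
position: [605.9, -146.2, 157.2]
ee_rot: [-0.153, 0.988, 0.0, -0.001]
contact_force: [-2.5, 8.9, 9.5]
gripper_width: 54.2
grasp_force: 63.9
```

```bash
python3 r.py
```

```text
9.78 pos [ 605.9 -146.2  157.2] yaw 1.878 F [-2.5  8.9  9.5] T [1.809 1.051 0.023] w 54.2 g 63.9 j6 -1.286 e6 0.116 v 0.24
```

{"op": "servo_tool", "data": {
  "rows": [
    [[50,0,0,0,0,0,0.03],[50,0,0,0,0,0,0.06]]
  ]
}}

```text
clock: 10.02
position: [605.9, -146.2, 157.2]
ee_rot: [-0.123, 0.992, 0.001, -0.001]
contact_force: [-4.8, 9.8, 10.4]
gripper_width: 54.2
grasp_force: 64.2
```

```bash
python3 r.py
```

```text
10.03 pos [ 605.9 -146.2  157.2] yaw 1.817 F [-4.8  9.8 10.4] T [2.009 1.232 0.04 ] w 54.2 g 64.2 j6 -1.346 e6 0.159 v 0.24
```

{"op": "servo_tool", "data": {
  "rows": [
    [[50,0,0,0,0,0,0.03],[50,0,0,0,0,0,0.06]]
  ]
}}

```text
clock: 10.28
position: [605.7, -146.0, 157.2]
ee_rot: [-0.093, 0.996, 0.001, -0.001]
contact_force: [-4.1, 10.4, 11.3]
gripper_width: 54.3
grasp_force: 64.4
```

```bash
python3 r.py
```

```text
10.28 pos [ 605.7 -146.   157.2] yaw 1.757 F [-4.1 10.4 11.3] T [ 1.897  0.998 -0.034] w 54.3 g 64.4 j6 -1.406 e6 0.171 v 0.236
```

{"op": "servo_tool", "data": {
  "rows": [
    [[50,0,0,0,0,0,0.03],[50,0,0,0,0,0,0.06]]
  ]
}}

```text
clock: 10.52
position: [605.7, -145.8, 157.2]
ee_rot: [-0.063, 0.998, 0.001, -0.001]
contact_force: [-5.0, 10.9, 9.9]
gripper_width: 54.3
grasp_force: 64.3
```

```bash
python3 r.py
```

```text
10.53 pos [ 605.7 -145.8  157.2] yaw 1.697 F [-5.  10.9  9.9] T [1.871 1.232 0.06 ] w 54.3 g 64.3 j6 -1.466 e6 0.046 v 0.233
```

{"op": "servo_tool", "data": {
  "rows": [
    [[50,0,0,0,0,0,0.03],[50,0,0,0,0,0,0.06]]
  ]
}}

```text
clock: 10.78
position: [605.7, -145.7, 157.2]
ee_rot: [-0.034, 0.999, 0.001, -0.001]
contact_force: [-5.2, 8.8, 9.3]
gripper_width: 54.4
grasp_force: 64.2
```

```bash
python3 r.py
```

```text
10.78 pos [ 605.7 -145.7  157.2] yaw 1.639 F [-5.2  8.8  9.3] T [1.839 1.352 0.029] w 54.4 g 64.2 j6 -1.525 e6 0.004 v 0.244
```

{"op": "servo_tool", "data": {
  "rows": [
    [[50,0,0,0,0,0,0.03],[50,0,0,0,0,0,0.06]]
  ]
}}

```text
clock: 11.02
position: [605.7, -145.6, 157.2]
ee_rot: [-0.004, 1.0, 0.001, -0.001]
contact_force: [-3.4, 10.4, 10.4]
gripper_width: 54.2
grasp_force: 64.2
```

```bash
python3 r.py
```

```text
11.03 pos [ 605.7 -145.6  157.2] yaw 1.578 F [-3.4 10.4 10.4] T [1.829 1.043 0.19 ] w 54.2 g 64.2 j6 -1.585 e6 -0.044 v 0.239
```

{"op": "servo_tool", "data": {
  "rows": [
    [[50,0,0,0,0,0,0.03],[50,0,0,0,0,0,0.06]]
  ]
}}

```text
clock: 11.28
position: [605.7, -145.5, 157.2]
ee_rot: [0.026, 1.0, 0.001, -0.001]
contact_force: [-4.8, 10.1, 10.2]
gripper_width: 54.4
grasp_force: 64.0
```

```bash
python3 r.py
```

```text
11.28 pos [ 605.7 -145.5  157.2] yaw 1.518 F [-4.8 10.1 10.2] T [ 1.902  1.139 -0.036] w 54.4 g 64.0 j6 -1.646 e6 0.047 v 0.238
```

{"op": "servo_tool", "data": {
  "rows": [
    [[50,0,0,0,0,0,0.03],[50,0,0,0,0,0,0.06]]
  ]
}}

```text
clock: 11.52
position: [605.8, -145.5, 157.2]
ee_rot: [0.057, 0.998, 0.001, -0.001]
contact_force: [-4.5, 12.5, 11.6]
gripper_width: 54.1
grasp_force: 64.3
```

```bash
python3 r.py
```

```text
11.53 pos [ 605.8 -145.5  157.2] yaw 1.458 F [-4.5 12.5 11.6] T [2.674 1.442 0.127] w 54.1 g 64.3 j6 -1.706 e6 0.057 v 0.233
```

{"op": "servo_tool", "data": {
  "rows": [
    [[50,0,0,0,0,0,-0.14],[50,0,0,0,0,0,-0.28],[50,0,0,0,0,0,-0.42],[62,0,0,0,0,0,-0.42],[62,0,0,0,0,0,-0.42],[62,0,0,0,0,0,-0.42]]
  ]
}}

```text
clock: 12.28
position: [606.3, -148.2, 154.7]
ee_rot: [-0.152, 0.988, -0.0, -0.001]
contact_force: [0.1, -0.2, -0.4]
gripper_width: 61.6
grasp_force: 0.0
```

```bash
python3 r.py; python3 r.py;python3 - <<'E'
from h import *
s=st();R=Ro.from_quat(s['ee_rot']).as_matrix();print((R.T@(np.array([607.,-146.3,157])-s['position'])).round(2))
im=arm.get_image('wrist');cv2.imwrite('pics/w2.png',im[:,:,::-1])
print(proj('wrist',[[607,-146.3,184]]))
E
```

```text
12.28 pos [ 606.3 -148.2  154.7] yaw 1.876 F [ 0.1 -0.2 -0.4] T [ 0.031  0.031 -0.022] w 61.6 g 0.0 j6 -1.285 e6 -0.003 v 0.003
12.28 pos [ 606.3 -148.2  154.7] yaw 1.876 F [ 0.1 -0.2 -0.4] T [ 0.031  0.031 -0.022] w 61.6 g 0.0 j6 -1.285 e6 -0.003 v 0.003
[-1.21  1.62 -2.28]
[[276.37283487 318.24274477]]
```

View pics/w2.png

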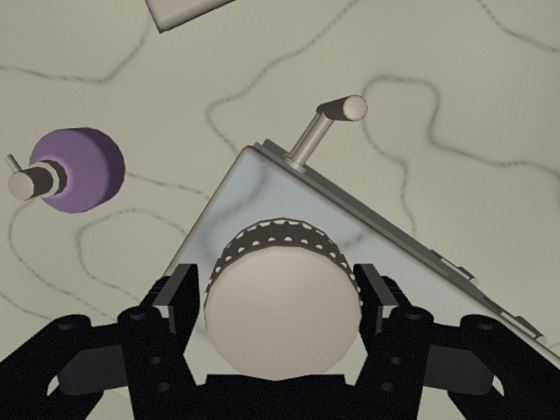

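Run:
```python
from h import *
s=st();R=Ro.from_quat(s['ee_rot']).as_matrix();K=ray('wrist',(283,325),184);print(K,(R.T@(K-s['position'])).round(2))
```

```text
[ 608.84920576 -143.31420573  184.        ] [ -3.74   3.93 -29.19]
```

{"op": "servo_tool", "data": {
  "rows": [
    [[62,-3,2.5,-6,0,0,0],[62,-3,2.5,-6,0,0,0],[62,-3,2.5,-6,0,0,0],[50,-3,2.5,-6,0,0,0],[50,-3,2.5,-6,0,0,0],[50,-3,2.5,-6,0,0,0]]
  ]
}}

```text
clock: 13.08
position: [608.9, -144.8, 161.9]
ee_rot: [-0.152, 0.988, -0.0, 0.0]
contact_force: [0.2, -2.7, 2.7]
gripper_width: 54.4
grasp_force: 64.2
```

```bash
python3 r.py
```

```text
13.07 pos [ 608.9 -144.8  161.9] yaw 1.877 F [ 0.2 -2.7  2.7] T [-1.022  0.237 -0.092] w 54.4 g 64.2 j6 -1.29 e6 -0.003 v 0.009
```

{"op": "servo_tool", "data": {
  "rows": [
    [[50,0,0,0,0,0,0.03]]
  ]
}}

```text
clock: 13.2
position: [609.0, -144.8, 161.9]
ee_rot: [-0.137, 0.991, -0.0, 0.0]
contact_force: [-1.0, -1.5, 4.9]
gripper_width: 53.8
grasp_force: 64.4
```

```bash
python3 r.py
```

```text
13.2 pos [ 609.  -144.8  161.9] yaw 1.845 F [-1.  -1.5  4.9] T [-0.586  0.531  0.069] w 53.8 g 64.4 j6 -1.322 e6 0.059 v 0.245
```

{"op": "servo_tool", "data": {
  "rows": [
    [[50,0,0,0,0,0,0.03]]
  ]
}}

```text
clock: 13.32
position: [609.0, -144.9, 161.9]
ee_rot: [-0.122, 0.993, -0.0, 0.0]
contact_force: [-2.5, -1.7, 5.4]
gripper_width: 54.0
grasp_force: 64.4
```

```bash
python3 r.py
```

```text
13.32 pos [ 609.  -144.9  161.9] yaw 1.815 F [-2.5 -1.7  5.4] T [-0.463  0.92   0.005] w 54.0 g 64.4 j6 -1.352 e6 0.157 v 0.239
```

{"op": "servo_tool", "data": {
  "rows": [
    [[50,0,0,0,0,0,0.03]]
  ]
}}

```text
clock: 13.45
position: [608.9, -144.9, 161.9]
ee_rot: [-0.107, 0.994, -0.0, 0.0]
contact_force: [-3.7, -1.0, 6.0]
gripper_width: 54.1
grasp_force: 64.6
```

```bash
python3 r.py
```

```text
13.45 pos [ 608.9 -144.9  161.9] yaw 1.785 F [-3.7 -1.   6. ] T [-0.321  1.121 -0.015] w 54.1 g 64.6 j6 -1.382 e6 0.18 v 0.239
```

{"op": "servo_tool", "data": {
  "rows": [
    [[50,0,0,0,0,0,0.03]]
  ]
}}

```text
clock: 13.58
position: [609.0, -145.0, 161.9]
ee_rot: [-0.092, 0.996, -0.0, 0.0]
contact_force: [-1.5, -3.5, 5.0]
gripper_width: 54.3
grasp_force: 64.5
```

```bash
python3 r.py
```

```text
13.57 pos [ 609.  -145.   161.9] yaw 1.754 F [-1.5 -3.5  5. ] T [-0.687  0.351 -0.082] w 54.3 g 64.5 j6 -1.412 e6 0.249 v 0.239
```

{"op": "servo_tool", "data": {
  "rows": [
    [[50,0,0,0,0,0,0.03]]
  ]
}}

```text
clock: 13.7
position: [609.0, -145.0, 161.9]
ee_rot: [-0.077, 0.997, -0.0, 0.0]
contact_force: [-2.1, -2.1, 5.6]
gripper_width: 54.1
grasp_force: 64.5
```

```bash
python3 r.py
```

```text
13.7 pos [ 609.  -145.   161.9] yaw 1.724 F [-2.1 -2.1  5.6] T [-0.661  0.316  0.005] w 54.1 g 64.5 j6 -1.442 e6 0.197 v 0.236
```

{"op": "servo_tool", "data": {
  "rows": [
    [[50,0,0,0,0,0,0.03]]
  ]
}}

```text
clock: 13.82
position: [609.0, -145.0, 161.9]
ee_rot: [-0.062, 0.998, -0.0, 0.0]
contact_force: [-0.7, -3.5, 4.1]
gripper_width: 54.1
grasp_force: 64.5
```

```bash
python3 r.py
```

```text
13.82 pos [ 609.  -145.   161.9] yaw 1.694 F [-0.7 -3.5  4.1] T [-0.89   0.371 -0.072] w 54.1 g 64.5 j6 -1.473 e6 0.241 v 0.238
```

{"op": "servo_tool", "data": {
  "rows": [
    [[50,0,0,0,0,0,0.03]]
  ]
}}

```text
clock: 13.95
position: [609.0, -145.0, 161.9]
ee_rot: [-0.047, 0.999, -0.0, 0.0]
contact_force: [-2.4, -2.4, 4.9]
gripper_width: 54.1
grasp_force: 64.5
```

```bash
python3 r.py
```

```text
13.95 pos [ 609.  -145.   161.9] yaw 1.665 F [-2.4 -2.4  4.9] T [-0.723  0.415  0.089] w 54.1 g 64.5 j6 -1.502 e6 0.07 v 0.232
```

{"op": "servo_tool", "data": {
  "rows": [
    [[50,0,0,0,0,0,0.03]]
  ]
}}

```text
clock: 14.08
position: [609.0, -144.9, 161.9]
ee_rot: [-0.033, 0.999, -0.0, 0.0]
contact_force: [-1.1, -2.7, 5.0]
gripper_width: 53.9
grasp_force: 64.4
```

```bash
python3 r.py
```

```text
14.07 pos [ 609.  -144.9  161.9] yaw 1.636 F [-1.1 -2.7  5. ] T [-1.181  0.413  0.244] w 53.9 g 64.4 j6 -1.531 e6 -0.193 v 0.234
```

{"op": "servo_tool", "data": {
  "rows": [
    [[50,0,0,0,0,0,0.03]]
  ]
}}

```text
clock: 14.2
position: [609.0, -144.9, 161.9]
ee_rot: [-0.018, 1.0, -0.001, 0.0]
contact_force: [-1.8, -6.0, 5.2]
gripper_width: 54.5
grasp_force: 64.3
```

```bash
python3 r.py
```

```text
14.2 pos [ 609.  -144.9  161.9] yaw 1.606 F [-1.8 -6.   5.2] T [-1.722  0.453  0.181] w 54.5 g 64.3 j6 -1.561 e6 -0.21 v 0.244
```

{"op": "servo_tool", "data": {
  "rows": [
    [[50,0,0,0,0,0,0.03]]
  ]
}}

```text
clock: 14.32
position: [609.0, -145.1, 161.9]
ee_rot: [-0.002, 1.0, -0.001, 0.0]
contact_force: [-2.0, -2.6, 6.4]
gripper_width: 54.3
grasp_force: 64.6
```

```bash
python3 r.py
```

```text
14.32 pos [ 609.  -145.1  161.9] yaw 1.576 F [-2.  -2.6  6.4] T [-0.507  0.631  0.206] w 54.3 g 64.6 j6 -1.592 e6 0.024 v 0.244
```

{"op": "servo_tool", "data": {
  "rows": [
    [[50,0,0,0,0,0,0.03]]
  ]
}}

```text
clock: 14.45
position: [609.0, -145.1, 161.9]
ee_rot: [0.013, 1.0, -0.001, 0.0]
contact_force: [-3.4, -0.3, 6.1]
gripper_width: 54.3
grasp_force: 64.7
```

```bash
python3 r.py
```

```text
14.45 pos [ 609.  -145.1  161.9] yaw 1.545 F [-3.4 -0.3  6.1] T [-0.439  0.85   0.24 ] w 54.3 g 64.7 j6 -1.622 e6 0.021 v 0.238
```

{"op": "servo_tool", "data": {
  "rows": [
    [[50,0,0,0,0,0,0.03]]
  ]
}}

```text
clock: 14.58
position: [609.0, -145.2, 161.9]
ee_rot: [0.028, 1.0, -0.001, 0.0]
contact_force: [-1.0, -5.1, 4.1]
gripper_width: 54.2
grasp_force: 64.3
```

```bash
python3 r.py
```

```text
14.57 pos [ 609.  -145.2  161.9] yaw 1.515 F [-1.  -5.1  4.1] T [-1.421  0.147 -0.061] w 54.2 g 64.3 j6 -1.652 e6 0.128 v 0.238
```

The resistance dips from yaw 1.82 to 1.69 and turns to resistance from about 1.65, so the notch is near yaw 1.67. I'll turn back to it and let go.

{"op": "servo_tool", "data": {
  "rows": [
    [[50,0,0,0,0,0,-0.08],[50,0,0,0,0,0,-0.15],[50,0,0,0,0,0,-0.15],[50,0,0,0,0,0,-0.15],[62,0,0,0,0,0,-0.15],[62,0,0,0,0,0,-0.15],[70,0,0,0,0,0,-0.15],[70,0,0,0,0,0,-0.15]]
  ]
}}

```text
clock: 15.58
position: [608.9, -144.2, 161.0]
ee_rot: [-0.048, 0.999, 0.0, -0.0]
contact_force: [-0.1, -0.0, 0.3]
gripper_width: 70.2
grasp_force: 0.0
```

```bash
python3 r.py
```

```text
15.57 pos [ 608.9 -144.2  161. ] yaw 1.667 F [-0.1 -0.   0.3] T [-0.032  0.014 -0.041] w 70.2 g 0.0 j6 -1.5 e6 -0.001 v 0.003
```

{"op": "servo_tool", "data": {
  "rows": [
    [[70,0,0,-30,0,0,0],[70,0,0,-60,0,0,0],[60,30,4,-70,0,0,-0.17],[40,60,8,-70,0,0,-0.35],[26,76.7,10.6,-70,0,0,-0.53],[26,76.7,10.6,-70,0,0,-0.7],[26,76.7,10.6,-70,0,0,-0.87],[26,76.7,10.6,-70,0,0,-1.04],[26,76.7,10.6,-70,0,0,-1.19],[26,76.7,10.6,-70,0,0,-1.19]]
  ]
}}

```text
clock: 16.82
position: [531.5, -141.2, 231.3]
ee_rot: [-0.599, 0.801, 0.0, 0.0]
contact_force: [0.0, 0.1, -0.4]
gripper_width: 26.1
grasp_force: 0.0
```

```bash
python3 r.py
python3 - <<'E'
from h import *
print(st()['ee_rot'])
im=arm.get_image('wrist')[:,:,::-1].copy()
print(proj('wrist',[[531.5,-141,155],[531.5,-141,132],[608.7,-145,184]]))
cv2.imwrite('pics/w3.png',im)
E
```

```text
16.82 pos [ 531.5 -141.2  231.3] yaw 2.855 F [ 0.   0.1 -0.4] T [0.007 0.01  0.001] w 26.1 g 0.0 j6 -0.322 e6 0.248 v 0.039
[-5.98784380e-01  8.00910265e-01  1.54244997e-05  1.12373956e-04]
[[274.10732588 225.11328818]
 [274.17514848 215.32918685]
 [139.83967997 270.67939621]]
```

View pics/w3.png

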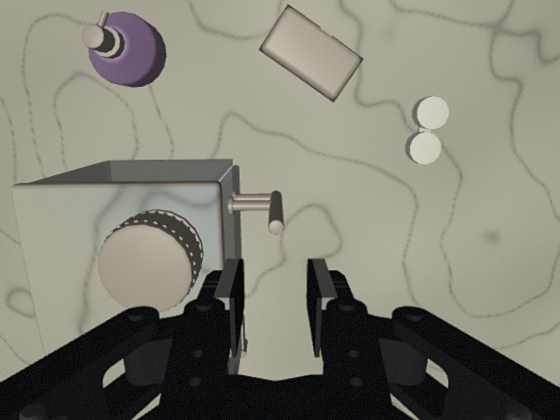

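{"op": "servo_tool", "data": {
  "rows": [
    [[26,0,1,40,0,0,0],[26,0,1,65,0,0,0],[26,0,1,80,0,0,0],[26,0,1,95,0,0,0],[26,0,1,109,0,0,0],[26,0,1,109,0,0,0]]
  ]
}}

```text
clock: 17.62
position: [527.4, -141.0, 120.7]
ee_rot: [-0.599, 0.801, 0.002, -0.003]
contact_force: [-5.3, 0.5, 0.3]
gripper_width: 25.8
grasp_force: 0.0
```

```bash
python3 r.py
python3 - <<'E'
from h import *
im=arm.get_image('wrist')[:,:,::-1].copy()
cv2.imwrite('pics/w4.png',im)
E
```

```text
17.62 pos [ 527.4 -141.   120.7] yaw 2.855 F [-5.3  0.5  0.3] T [0.11  1.22  0.041] w 25.8 g 0.0 j6 -0.321 e6 -0.001 v 0.009
```

View pics/w4.png

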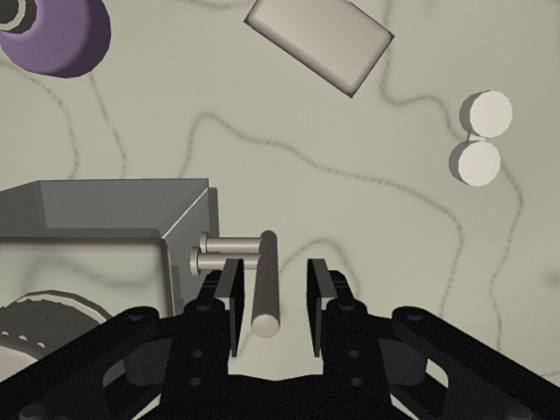

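{"op": "servo_tool", "data": {
  "rows": [
    [[26,0,3,0,0,0,0],[26,0,5,0,0,0,0],[26,0,5,0,0,0,0]]
  ]
}}

```text
clock: 18.05
position: [526.2, -139.5, 122.7]
ee_rot: [-0.6, 0.8, -0.0, 0.001]
contact_force: [0.5, 0.2, -0.3]
gripper_width: 25.9
grasp_force: 0.0
```

{"op": "servo_tool", "data": {
  "rows": [
    [[26,0,2,0,0,0,0],[26,0,4,0,0,0,0]]
  ]
}}

```text
clock: 18.3
position: [522.1, -138.4, 122.4]
ee_rot: [-0.6, 0.8, -0.0, 0.0]
contact_force: [-0.4, -0.2, -0.0]
gripper_width: 26.2
grasp_force: 0.1
```

```bash
python3 r.py
```

```text
18.3 pos [ 522.1 -138.4  122.4] yaw 2.857 F [-0.4 -0.2 -0. ] T [ 0.064 -0.078  0.003] w 26.2 g 0.1 j6 -0.326 e6 0.005 v 0.04
```

{"op": "servo_tool", "data": {
  "rows": [
    [[26,0,1,0,0,0,0],[26,0,2,0,0,0,0]]
  ]
}}

```text
clock: 18.55
position: [520.0, -137.8, 122.4]
ee_rot: [-0.6, 0.8, -0.0, 0.0]
contact_force: [1.0, 0.9, -0.1]
gripper_width: 26.1
grasp_force: 0.1
```

{"op": "servo_tool", "data": {
  "rows": [
    [[26,0,1,0,0,0,0],[26,0,2,0,0,0,0]]
  ]
}}

```text
clock: 18.8
position: [518.1, -137.3, 122.3]
ee_rot: [-0.6, 0.8, -0.0, 0.0]
contact_force: [0.7, 0.5, 0.3]
gripper_width: 25.9
grasp_force: 0.1
```

{"op": "servo_tool", "data": {
  "rows": [
    [[26,0,1,0,0,0,0],[26,0,2,0,0,0,0]]
  ]
}}

```text
clock: 19.05
position: [516.1, -136.7, 122.3]
ee_rot: [-0.6, 0.8, 0.0, -0.0]
contact_force: [0.1, 0.2, -0.0]
gripper_width: 26.2
grasp_force: 0.1
```

```bash
cat > arc.py <<'E'
from h import *
import sys
a,b,n=map(float,sys.argv[1:]); H=np.array([617.5,14.]); Y=-.279; O=7.
s=st();R=Ro.from_quat(s['ee_rot']).as_matrix();p=s['position']
y=np.arctan2(R[1,1],R[0,1])
for th in np.linspace(a,b,int(n)):
    c,sn=np.cos(Y-th),np.sin(Y-th); P=H+np.array([c*(-39.5-O)-sn*-172, sn*(-39.5-O)+c*-172])
    d=R.T@np.array([*(P-p[:2]),0]); rot=-((Y-th+np.pi)-y); rot=(rot+np.pi/2)%np.pi-np.pi/2
    print(round(th,2),P.round(0),[26,round(d[0],0),round(d[1],0),0,0,0,round(rot,2)])
E
python3 r.py; python3 arc.py 0.1 0.64 10
```

```text
19.05 pos [ 516.1 -136.7  122.3] yaw 2.857 F [ 0.1  0.2 -0. ] T [-0.007 -0.086 -0.028] w 26.2 g 0.1 j6 -0.33 e6 0.002 v 0.021
0.1 [ 511. -129.] [26, np.float64(-6.0), np.float64(7.0), 0, 0, 0, np.float64(0.09)]
0.16 [ 502. -122.] [26, np.float64(-10.0), np.float64(17.0), 0, 0, 0, np.float64(0.15)]
0.22 [ 494. -115.] [26, np.float64(-15.0), np.float64(27.0), 0, 0, 0, np.float64(0.21)]
0.28 [ 487. -107.] [26, np.float64(-20.0), np.float64(36.0), 0, 0, 0, np.float64(0.27)]
0.34 [480. -99.] [26, np.float64(-26.0), np.float64(45.0), 0, 0, 0, np.float64(0.33)]
0.4 [473. -91.] [26, np.float64(-32.0), np.float64(54.0), 0, 0, 0, np.float64(0.39)]
0.46 [467. -82.] [26, np.float64(-39.0), np.float64(62.0), 0, 0, 0, np.float64(0.45)]
0.52 [462. -73.] [26, np.float64(-46.0), np.float64(70.0), 0, 0, 0, np.float64(0.51)]
0.58 [457. -63.] [26, np.float64(-54.0), np.float64(78.0), 0, 0, 0, np.float64(0.57)]
0.64 [453. -53.] [26, np.float64(-62.0), np.float64(84.0), 0, 0, 0, np.float64(0.63)]
```

{"op": "servo_tool", "data": {
  "rows": [
    [[26,-6,7,0,0,0,0.09],[26,-10,17,0,0,0,0.15],[26,-15,27,0,0,0,0.21],[26,-20,36,0,0,0,0.27],[26,-26,45,0,0,0,0.33],[26,-32,54,0,0,0,0.39],[26,-39,62,0,0,0,0.45],[26,-46,70,0,0,0,0.51],[26,-54,78,0,0,0,0.57],[26,-62,84,0,0,0,0.63]]
  ]
}}

```text
clock: 20.3
position: [452.6, -53.4, 122.4]
ee_rot: [-0.321, 0.947, -0.0, -0.0]
contact_force: [0.5, -0.3, -0.3]
gripper_width: 26.1
grasp_force: 0.1
```

```bash
python3 r.py; python3 arc.py 0.7 1.24 10; python3 -c "
from h import *
cv2.imwrite('pics/w5.png',arm.get_image('wrist')[:,:,::-1])"
```

```text
20.3 pos [452.6 -53.4 122.4] yaw 2.225 F [ 0.5 -0.3 -0.3] T [-0.125 -0.013  0.041] w 26.1 g 0.1 j6 -1.158 e6 0.437 v 0.657
0.7 [449. -43.] [26, np.float64(-3.0), np.float64(10.0), 0, 0, 0, np.float64(0.06)]
0.76 [446. -33.] [26, np.float64(-7.0), np.float64(20.0), 0, 0, 0, np.float64(0.12)]
0.82 [443. -23.] [26, np.float64(-11.0), np.float64(30.0), 0, 0, 0, np.float64(0.18)]
0.88 [441. -12.] [26, np.float64(-16.0), np.float64(40.0), 0, 0, 0, np.float64(0.24)]
0.94 [440.  -2.] [26, np.float64(-22.0), np.float64(49.0), 0, 0, 0, np.float64(0.3)]
1.0 [439.   9.] [26, np.float64(-28.0), np.float64(58.0), 0, 0, 0, np.float64(0.36)]
1.06 [439.  20.] [26, np.float64(-34.0), np.float64(66.0), 0, 0, 0, np.float64(0.42)]
1.12 [440.  30.] [26, np.float64(-41.0), np.float64(74.0), 0, 0, 0, np.float64(0.48)]
1.18 [441.  41.] [26, np.float64(-49.0), np.float64(82.0), 0, 0, 0, np.float64(0.54)]
1.24 [443.  52.] [26, np.float64(-56.0), np.float64(89.0), 0, 0, 0, np.float64(0.6)]
```

View pics/w5.png

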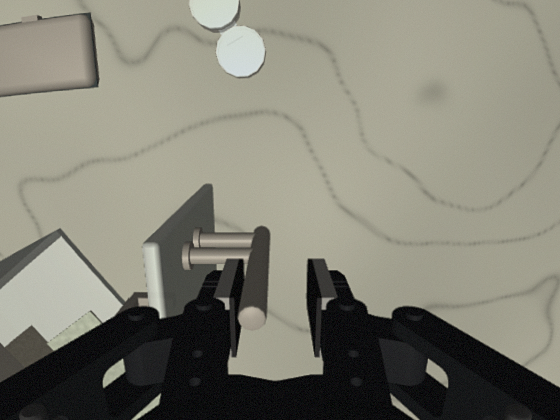

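The gate is open and swings with the tool. The bar, at (255,310), rests on the inner pad.

{"op": "servo_tool", "data": {
  "rows": [
    [[26,-3,10,0,0,0,0.06],[26,-7,20,0,0,0,0.12],[26,-11,30,0,0,0,0.18],[26,-16,40,0,0,0,0.24],[26,-22,49,0,0,0,0.3],[26,-28,58,0,0,0,0.36],[26,-34,66,0,0,0,0.42],[26,-41,74,0,0,0,0.48],[26,-49,82,0,0,0,0.54],[26,-56,89,0,0,0,0.6]]
  ]
}}

```text
clock: 21.6
position: [443.2, 51.2, 122.4]
ee_rot: [-0.027, 1.0, -0.0, 0.0]
contact_force: [-0.1, -0.6, 0.2]
gripper_width: 26.0
grasp_force: 0.1
```

```bash
python3 r.py; python3 arc.py 1.28 1.52 7
```

```text
21.6 pos [443.2  51.2 122.4] yaw 1.626 F [-0.1 -0.6  0.2] T [-0.065 -0.107 -0.021] w 26.0 g 0.1 j6 -1.998 e6 0.413 v 0.632
1.28 [445.  58.] [26, np.float64(-2.0), np.float64(7.0), 0, 0, 0, np.float64(0.04)]
1.32 [447.  65.] [26, np.float64(-4.0), np.float64(14.0), 0, 0, 0, np.float64(0.08)]
1.36 [449.  72.] [26, np.float64(-7.0), np.float64(21.0), 0, 0, 0, np.float64(0.12)]
1.4 [452.  79.] [26, np.float64(-10.0), np.float64(27.0), 0, 0, 0, np.float64(0.16)]
1.44 [454.  85.] [26, np.float64(-13.0), np.float64(34.0), 0, 0, 0, np.float64(0.2)]
1.48 [457.  92.] [26, np.float64(-16.0), np.float64(40.0), 0, 0, 0, np.float64(0.24)]
1.52 [460.  98.] [26, np.float64(-20.0), np.float64(46.0), 0, 0, 0, np.float64(0.28)]
```

{"op": "servo_tool", "data": {
  "rows": [
    [[26,-2,7,0,0,0,0.04],[26,-4,14,0,0,0,0.08],[26,-7,21,0,0,0,0.12],[26,-10,27,0,0,0,0.16],[26,-13,34,0,0,0,0.2],[26,-16,40,0,0,0,0.24],[26,-20,46,0,0,0,0.28],[26,-20,46,0,0,0,0.28],[26,-20,46,0,0,0,0.28]]
  ]
}}

```text
clock: 22.72
position: [460.3, 97.8, 122.2]
ee_rot: [0.112, 0.994, -0.0, -0.0]
contact_force: [-0.7, 0.1, 0.2]
gripper_width: 26.1
grasp_force: 0.0
```

{"op": "servo_tool", "data": {
  "rows": [
    [[26,0,-4,0,0,0,0],[26,0,-4,-15,0,0,0],[26,0,-4,-35,0,0,0],[26,0,-4,-65,0,0,0],[26,0,-4,-110,0,0,0],[26,0,-4,-140,0,0,0],[26,0,-4,-140,0,0,0],[26,0,-4,-140,0,0,0]]
  ]
}}

```text
clock: 23.72
position: [458.9, 93.8, 261.6]
ee_rot: [0.112, 0.994, -0.0, -0.001]
contact_force: [-0.1, 0.1, 0.2]
gripper_width: 26.1
grasp_force: 0.0
```

```bash
python3 r.py; python3 -c "
from h import *
a=arm.get_image('scene')[120:400,120:460,::-1];cv2.imwrite('pics/s9.png',cv2.resize(a,(680,560)))"
```

```text
23.73 pos [458.9  93.8 261.6] yaw 1.346 F [-0.1  0.1  0.2] T [-0.037  0.011 -0.036] w 26.1 g 0.0 j6 -2.344 e6 0.002 v 0.013
```

View pics/s9.png

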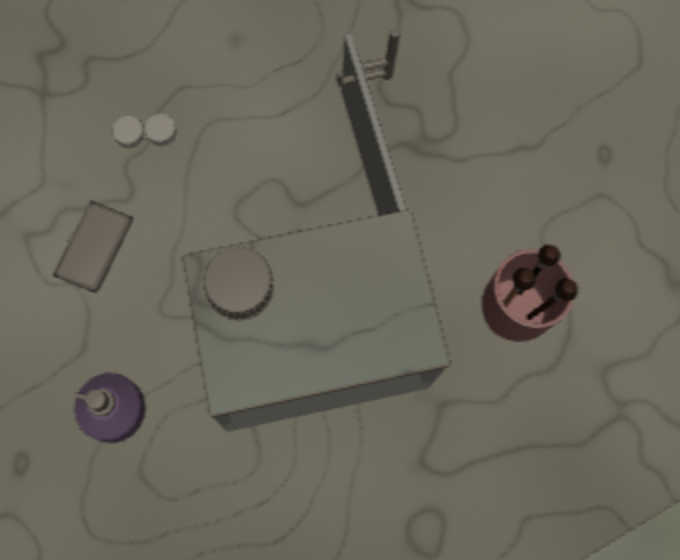

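The crop shows the gate standing about square to the front, its top edge running from (405,210) to (350,38). The toiletries are where they were and the arm is clear.

```bash
python3 -c "
from bench import arm
print(arm.job_done())"
```

```text
the job is handed in; nothing more can be done
None
```

I turned the knob into its hidden notch and let go, then swung the gate open to about square with the front. The toiletries look unmoved in the final picture, the arm is clear, and I handed the job in at about 24 s; no verdict came back.

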